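Load a centrifuge rotor in balance and close it

TASK

Load the blue centrifuge rotor for a balanced run: stand the four glass vials in its four wells, each right down on the bottom, the two white-capped ones opposite each other across the centre and the two black-capped ones opposite each other. Then put the clear lid on so that it sits down level on the rotor's rim. Keep the vials upright all the while, and leave the bottle, the battery and the steel nut where they are.

Things in the scene. Friction and masses are not known exactly. Their poses are not given: they have to be found in the camera images.
- vial_white_a_mid (a point): first glass vial with a white screw cap and whitish contents, 24.4 mm across, 52 mm tall, the cap its top 12 mm (21 mm across), standing upright on the bench; the point is its centre, half-way up (26 mm above its foot). In a well its lowest 20 mm are hidden by the rotor, so hold it by the top 30 mm.
- vial_white_b_mid (a point): second glass vial with a white screw cap and whitish contents, 24.4 mm across, 52 mm tall, the cap its top 12 mm (21 mm across), standing upright on the bench; the point is its centre, half-way up (26 mm above its foot). In a well its lowest 20 mm are hidden by the rotor, so hold it by the top 30 mm. Same as the first white-capped one.
- vial_black_a_mid (a point): first glass vial with a black screw cap and blue contents, 24.4 mm across, 52 mm tall, the cap its top 12 mm (21 mm across), standing upright on the bench; the point is its centre, half-way up (26 mm above its foot). In a well its lowest 20 mm are hidden by the rotor, so hold it by the top 30 mm.
- vial_black_b_mid (a point): second glass vial with a black screw cap and blue contents, 24.4 mm across, 52 mm tall, the cap its top 12 mm (21 mm across), standing upright on the bench; the point is its centre, half-way up (26 mm above its foot). In a well its lowest 20 mm are hidden by the rotor, so hold it by the top 30 mm. Same as the first black-capped one.
- rotor: heavy, fixed blue rotor, 164 mm across; origin: centre of its underside, on the bench. Deck 40 mm up (hub in the middle: 34 mm across, 9 mm higher). Wells at 47 mm from the axis along own +x, +y, -x, -y: 32 mm wide, mouth 39, floor 20 mm above the bench; a seated vial's centre is 46 mm above the bench. Round the deck (144 mm across, bevelled edge) a ledge 32 mm above the bench takes the lid.
- lid_knob (a point): centre of the black knob (30 mm across, 30 mm tall) on the clear bell-shaped lid, 69 mm above the lid's lower edge; z is the lid's axis. Lid: round, 156 mm across, orange band at the foot, 0.22 kg, inside 150 mm wide and 44 mm high, standing mouth down; its top beside the knob is 15 mm below this point. In place it rests on the ledge with 3 mm play all round, this point 101 mm above the bench.
- hex_nut_mid (a point): bystander: grey steel hexagon nut lying flat, 27 mm across, 13 mm tall; the point is its centre, half-way up.
- battery_mid (a point): bystander: red and white battery standing on end, 15 mm across, 50 mm tall; the point is its centre, half-way up.
- reagent_bottle_mid (a point): bystander: amber reagent bottle with a white cap, 54 mm across, 106 mm tall; the point is its centre, half-way up.
Mind the look-alikes: they are no part of the job. What is shaped like the part that bears vial_black_b_mid but red is not meant.

How it is judged:
By the outcome, as a careful person would: the job done as asked, in the order asked, and still so for the second after the job is handed in, with the robot touching nothing.
It also fails if it takes over 115 s, if anything falls off the work surface, if the arm or the gripper's body presses on something with over 40 N, if the wrist force passes 120 N, or if a joint passes its speed limit or range.

ROBOT

A 7-joint arm with a two-finger parallel gripper is mounted at the origin on a cart in front of the work surface, level with it; the furniture and walls round the work are solid. World frame = base frame: x ahead of the robot, y to its left, z up, the work surface at z = 0. Lengths are in m, angles in degrees, forces in N, time in s.
With the tool pointing down it reaches from about 0.425 to 0.875 m from the base axis. Payload 4.7 kg.
Tool frame: the origin (TCP) lies at the very end of the fingers, on their centre line; the grasp point (between the pads) lies 19 mm behind it; z points along the fingers, y is the line along which they close (so a half turn about z gives the same grasp; the last joint's range is limited). The gripper opens to 87 mm and grips with 3 to 60 N. Pads are 19 mm wide; open, the fingers measure 117 mm over their backs; the gripper's body (75 mm by 190 mm) begins 51 mm behind the grasp point.
Start: joints at [-68.119, 18.392, -4.016, 83.108, 1.295, 78.541, -3.26], TCP at [0.234, 0.607, 0.223] pointing down, gripper open.
Joint ranges: [-163.93, 163.93], [-17.29, 119.83], [-79.2, 71.16], [3.27, 140.29], [-89.18, 269.18], [5.43, 117.66], [-154.24, 154.24]. Speed limits (degrees/s): [147.25, 147.25, 180, 180, 180, 180, 180].

INTERFACE

Orientations are given as [roll, pitch, yaw] about the fixed x, y, z axes, in that order (R = Rz(yaw) Ry(pitch) Rx(roll)).
In Python, from cell import telemetry, cams, env gives the robot as it stands.
- The arm moves only by the tool arm_command, never from a script. Its argument "series" is text: rows parted by semicolons, each of 5 numbers parted by spaces: the shift along the tool's x, y, z in mm, then the turn about the tool's z in rad, then the closure in counts, from 0 (fully open) to 255 (shut). A call has 1 to 20 rows; each row shifts and turns the commanded pose from where the row before left it, along the tool's axes as they then stand; what a row does not reach is not made up. A row lasts 1/12 s, in which the tool goes at most 41.7 mm and 7.16 degrees, less where a joint would pass 70% of its speed; a pose out of reach is approached as far as the arm can. A call is refused whole if a number of a shift passes 41.7 or a number of a turn 0.125, either way. A call with a gripper value outside its range is refused whole. The fingers move at their own pace and stop on an object; "squeeze" is the grip in N (left out, the last holds). Time passes only in rows, so rows that do not move let the fingers close. It gives the time, the measured TCP pose, the force, the opening and the grip force at its end, in the units of the state.
- telemetry.get_obs(): the state, without advancing time (a new reading comes with each control period).
- cams.read_camera(name): name is "side" or "top"; returns the picture (420x560x3 uint8, blue, green, red); there is no depth.
- cams.calibration(name): a dict with "K" (3x3 intrinsics, pixels), "dist" ([k1, k2, p1, p2, k3] as OpenCV has them; the pictures are not rectified), "origin" and "rotation" of the camera in the world. Camera axes: x right, y down, z forward; pixel columns grow to the right and rows downward; lengths in m; the calibration is good to about 2 mm. A picture is of the moment at which its call begins. calibration takes no time and is no camera call.
- env.sign_off(): hands the job in; it is judged then, once.
The state is a dict: "time_s": time; "qpos": joint angles; "joint_velocities": joint speeds; "effort": joint torques, N m; "tool_pos": TCP position; "tool_rot": TCP orientation; "force": force on the tool from outside, world axes, zero at the start; "wrist_torque": the same for the moment, N m; "grip_width": finger opening in m; "grasp_force": force on a finger pad.
Only numpy, scipy, OpenCV 4.12 (cv2) and the standard library are available. Lean on these libraries where they do the work, as an engineer would, in place of code of your own. Each camera call takes 0.05 s, during which the arm holds its last target. There are 200 camera calls.

## Working session

There is one attempt and no reset: what is moved stays moved. The work goes in short steps, Python scripts to look and compute and a tool call to move; the robot and the scene stay as the last step left them, time stands still between calls to the robot, and variables do not carry over. Pictures are saved under pics/ and viewed, at most 17 in all, crops included, and the job is handed in when it is done.

Besides the shell and the picture viewer there is one more tool, called after "Call:" as name(argument=value, ...), one argument or row to a line, values as JSON. arm_command: Moves the arm, as the interface text tells. Its arguments: {"type":"object","properties":{"series":{"type":"string"},"squeeze":{"type":"number"}},"required":["series"]}

```bash
mkdir -p pics; ls
python3 - <<'E'
from cell import telemetry, cams
import cv2
for n in("top","side"):
    cv2.imwrite(f"pics/{n}0.png",cams.read_camera(n)); c=cams.calibration(n); print(n,c)
o=telemetry.get_obs(); print(o)
E
```

```text
pics
top {'K': array([[386.35447271,   0.        , 284.84590615],
       [  0.        , 386.35447271, 210.37215928],
       [  0.        ,   0.        ,   1.        ]]), 'dist': array([-0.09975654,  0.        ,  0.        ,  0.        ,  0.        ]), 'origin': array([0.37562568, 0.00949406, 0.98404491]), 'rotation': array([-170.36688532,   -0.94463057,  -89.13205918])}
side {'K': array([[443.60150317,   0.        , 281.84619835],
       [  0.        , 443.60150317, 213.04676863],
       [  0.        ,   0.        ,   1.        ]]), 'dist': array([-0.10660864,  0.        ,  0.        ,  0.        ,  0.        ]), 'origin': array([ 0.55440635, -0.80904764,  0.48092084]), 'rotation': array([-115.91226038,   -0.19147083,   -0.11901565])}
{'time_s': 0.1, 'qpos': array([-68.11894155,  18.43609157,  -4.01710003,  83.16978638,
         1.29389407,  78.54069205,  -3.25954357]), 'joint_velocities': array([ 0.01871754, -0.16172061, -0.01310977, -0.20700418,  0.00097865,
       -0.0017744 , -0.03069393]), 'effort': array([-1.02476392e-04, -4.92569768e+01, -4.05622758e-01, -3.13399851e+01,
       -6.40776032e-02,  3.94722121e-02,  7.98409428e-05]), 'tool_pos': array([0.23355442, 0.60604288, 0.22154017]), 'tool_rot': array([-1.79898610e+02,  3.95358960e-03,  1.58930305e+02]), 'force': array([-0.17856565, -1.0942207 , -0.68375711]), 'wrist_torque': array([-0.01671409,  0.07453704,  0.02908326]), 'grasp_force': 0.0, 'grip_width': 0.08716990130318372}
```

View pics/top0.png

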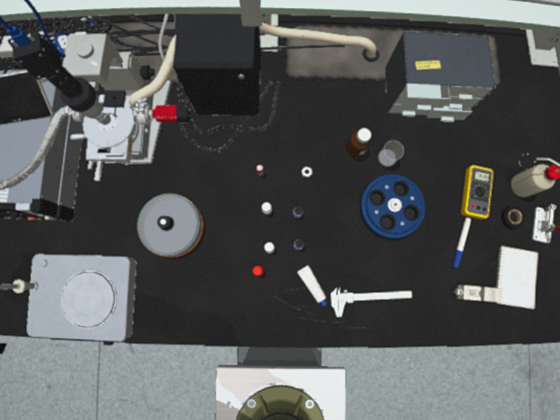

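View pics/side0.png

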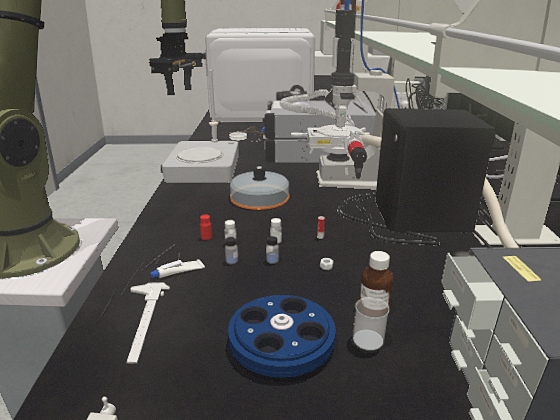

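Top view: the white caps are at (267,208) and (269,248), the black caps at (298,212) and (299,245), and the rotor hub at (394,205). The lid knob is at (165,223), bottle cap at (363,135), battery at (260,170) and nut at (307,171).

Possible mix-ups:
- The red vial at (258,271) is a look-alike of the black-capped ones.
- The battery at (260,170) has a vial-like outline.
- The beaker at (391,153) is clear like the lid.
- The bottle's white cap at (363,135) and the ring at (513,217) could pass for a white cap and the nut.

I choose the two white and two black caps that stand in a 2x2 group. I'll measure them now.

```bash
cat > h.py <<'E'
import numpy as np, cv2
from scipy.spatial.transform import Rotation as R
from cell import telemetry, cams
def ray(n,uv):
    c=cams.calibration(n)
    p=cv2.undistortPoints(np.array(uv,float).reshape(-1,1,2),c["K"],c["dist"]).reshape(-1,2)
    d=np.c_[p,np.ones(len(p))]@R.from_euler("xyz",c["rotation"],degrees=True).as_matrix().T
    return c["origin"],d
def onplane(n,uv,z):
    o,d=ray(n,uv); return o+d*((z-o[2])/d[:,2])[:,None]
def proj(n,P):
    c=cams.calibration(n); Rm=R.from_euler("xyz",c["rotation"],degrees=True).as_matrix()
    P=np.array(P,float).reshape(-1,3)
    return cv2.projectPoints(P,cv2.Rodrigues(Rm.T)[0],-Rm.T@c["origin"],c["K"],c["dist"])[0].reshape(-1,2)
def blobs(mask,box,amin=8):
    x0,y0,x1,y1=box; m=np.zeros(mask.shape,np.uint8); m[y0:y1,x0:x1]=mask[y0:y1,x0:x1]
    n,l,s,c=cv2.connectedComponentsWithStats(m.astype(np.uint8))
    return [(c[i].round(2),s[i].tolist()) for i in range(1,n) if s[i,4]>=amin]
E
python3 - <<'E'
from h import *
t=cv2.imread("pics/top0.png"); s=cv2.imread("pics/side0.png")
g=t.min(2)
print("white",[(c,st,onplane("top",c,.052).round(4)[0]) for c,st in blobs(g>150,(255,195,285,260))])
print("nut",[(c,st,onplane("top",c,.013).round(4)[0]) for c,st in blobs(g>150,(295,160,320,180))])
print("hub",[(c,st,onplane("top",c,.049).round(4)[0]) for c,st in blobs(g>120,(380,190,410,220))])
hsv=cv2.cvtColor(t,cv2.COLOR_BGR2HSV)
blue=((hsv[...,0]>100)&(hsv[...,0]<125)&(hsv[...,1]>120)&(t[...,0]>60))
b=blobs(blue,(350,165,435,245),200); print("rotor",b)
for c,st in b:
    m=np.zeros(blue.shape,np.uint8); m[165:245,350:435]=blue[165:245,350:435]
    cn,h=cv2.findContours(m,cv2.RETR_CCOMP,cv2.CHAIN_APPROX_NONE)
    for q,hh in zip(cn,h[0]):
        if cv2.contourArea(q)>60:
            e=cv2.fitEllipse(q); print(cv2.contourArea(q),hh[3],np.round(e[0],2),np.round(e[1],1),onplane("top",e[0],.040).round(4)[0])
k=t.max(2)<45
print("knob",[(c,st,onplane("top",c,.084).round(4)[0]) for c,st in blobs(k,(150,205,182,242))])
def crop(im,x0,y0,x1,y1,f): return cv2.resize(im[y0:y1,x0:x1],None,fx=f,fy=f,interpolation=cv2.INTER_CUBIC)
a=crop(t,245,155,325,285,4); b=crop(s,190,205,290,270,4)
H=max(a.shape[0],b.shape[0]); 
o=np.zeros((H,a.shape[1]+b.shape[1],3),np.uint8); o[:a.shape[0],:a.shape[1]]=a; o[:b.shape[0],a.shape[1]:]=b
cv2.imwrite("pics/crop1.png",o)
E
```

```text
white [(array([265.99, 206.79]), [262, 202, 9, 10, 67], array([0.5421, 0.0428, 0.052 ])), (array([268.79, 246.82]), [265, 242, 9, 10, 68], array([0.4443, 0.0339, 0.052 ]))]
nut [(array([306.46, 171.25]), [302, 167, 10, 10, 63], array([ 0.6449, -0.0587,  0.013 ]))]
hub [(array([394.3 , 204.57]), [388, 198, 14, 14, 159], array([ 0.5541, -0.2762,  0.049 ]))]
rotor [(array([391.77, 206.51]), [361, 174, 64, 65, 2111])]
3151.0 -1 [392.56 205.95] [61.9 64.9] [ 0.5522 -0.2744  0.04  ]
239.0 0 [387.38 221.65] [17.3 17.8] [ 0.5122 -0.2599  0.04  ]
239.5 0 [411.14 212.32] [17.  18.1] [ 0.5368 -0.3217  0.04  ]
215.0 0 [394.27 204.55] [16.3 17. ] [ 0.5559 -0.2789  0.04  ]
241.5 0 [377.05 197.16] [17.2 18.1] [ 0.574  -0.2353  0.04  ]
231.0 0 [400.62 188.21] [16.8 17.6] [ 0.5985 -0.2969  0.04  ]
knob [(array([168.84, 224.15]), [163, 217, 10, 13, 55], array([0.4907, 0.2701, 0.084 ]))]
```

View pics/crop1.png

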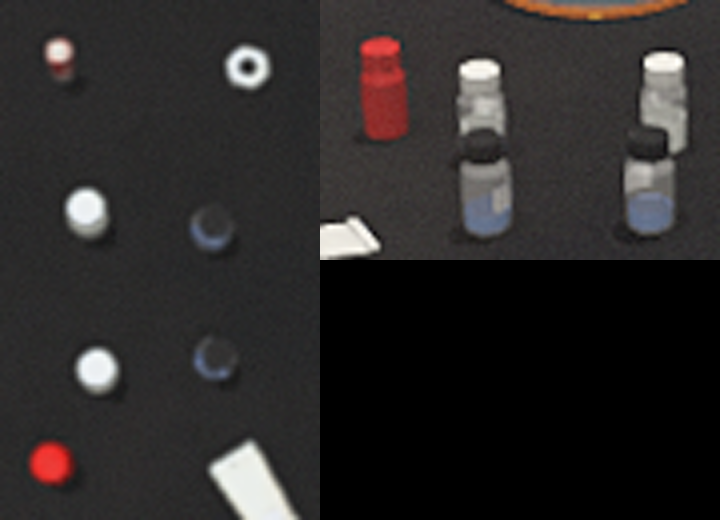

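The crop confirms the choice: two white-capped vials, two black-capped vials with blue contents, and the red look-alike apart from them. The black cap tops are at about (298.1,210.1) and (299.0,242.8) in the top view. I'll cross-check with the side view.

Run:
```python
from h import *
t=cv2.imread("pics/top0.png"); s=cv2.imread("pics/side0.png")
B=onplane("top",[(298.1,210.1),(299.0,242.8)],.052); print("black top",B.round(4).tolist())
W=np.array([[.5421,.0428,.052],[.4443,.0339,.052]])
print("pred side caps W",proj("side",W).round(1).tolist(),"B",proj("side",B).round(1).tolist())
print("pred hub",proj("side",[[.5548,-.2775,.049]]).round(1).tolist(),"knob",proj("side",[[.4907,.2701,.084]]).round(1).tolist())
hsv=cv2.cvtColor(s,cv2.COLOR_BGR2HSV)
print("side white",[(c,st) for c,st in blobs(s.min(2)>170,(215,210,295,235))])
print("side black",[(c,st) for c,st in blobs(s.max(2)<42,(215,233,290,250),10)])
print("side hub",[(c,st,onplane("side",c,.049).round(4)[0]) for c,st in blobs(s.min(2)>120,(262,305,302,335))])
print("side knob",[(c,st) for c,st in blobs(s.max(2)<60,(250,163,272,183))])
blue=((hsv[...,0]>100)&(hsv[...,0]<125)&(hsv[...,1]>120)&(s[...,0]>50)).astype(np.uint8)
m=np.zeros_like(blue); m[285:385,220:345]=blue[285:385,220:345]
cn,h=cv2.findContours(m,cv2.RETR_CCOMP,cv2.CHAIN_APPROX_NONE)
for q,hh in zip(cn,h[0]):
    if cv2.contourArea(q)>60:
        e=cv2.fitEllipse(q); print(hh[3],np.round(e[0],1),np.round(e[1],1),onplane("side",e[0],.04).round(4)[0])
def crop(im,x0,y0,x1,y1,f): return cv2.resize(im[y0:y1,x0:x1],None,fx=f,fy=f,interpolation=cv2.INTER_CUBIC)
a=crop(t,130,185,210,265,5); b=crop(s,220,155,300,215,5)
o=np.zeros((400,800,3),np.uint8); o[:400,:400]=a; o[:300,400:]=b
cv2.imwrite("pics/crop2.png",o)
```

```text
black top [[0.5353, -0.0359, 0.052], [0.4552, -0.0389, 0.052]]
pred side caps W [[274.6, 219.3], [228.8, 221.1]] B [[270.7, 237.1], [230.4, 237.7]]
pred hub [[280.4, 316.4]] knob [[255.8, 168.6]]
side white [(array([275.38, 220.23]), [271, 218, 10, 5, 39]), (array([229.2 , 222.05]), [225, 220, 10, 5, 41]), (array([230.67, 231.2 ]), [229, 230, 5, 4, 15])]
side black [(array([272.19, 242.25]), [267, 238, 10, 7, 32]), (array([230.04, 243.8 ]), [223, 241, 14, 6, 25])]
side hub [(array([281.25, 321.5 ]), [270, 314, 24, 16, 275], array([ 0.556 , -0.2895,  0.049 ]))]
side knob [(array([259.55, 172.76]), [250, 165, 22, 15, 148])]
-1 [281.3 335.4] [ 82.  108.4] [ 0.5561 -0.3098  0.04  ]
0 [268.4 342.1] [22. 31.] [ 0.5377 -0.3242  0.04  ]
0 [310.5 330.6] [20.3 30.7] [ 0.5993 -0.2995  0.04  ]
0 [281.4 321.4] [17.7 24.8] [ 0.5563 -0.2785  0.04  ]
0 [253.6 314.8] [19.  28.8] [ 0.5132 -0.2627  0.04  ]
0 [292.9 304.9] [18.2 27.8] [ 0.5747 -0.2378  0.04  ]
```

View pics/crop2.png

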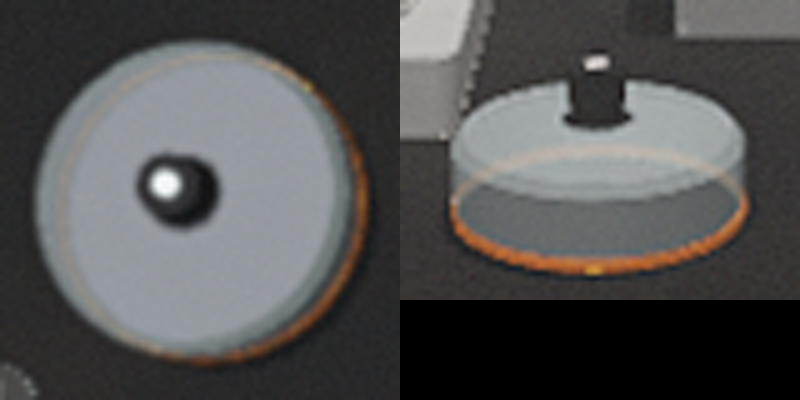

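The lid crop shows the knob top at about (163.6,222.0) in the top view and (259.0,167.2) in the side view. The orange band is level on the bench. Now I move over the first white vial and turn the tool to yaw 21.8°, so the fingers close at 45° to the radial line at every well.

Call:
arm_command(
  series="-31 -26 0 0 0;-31 -26 0 0 0;-31 -26 0 0 0;-31 -26 0 0 0;-31 -26 0 0 0;-31 -26 0 0 0;-31 -26 0 0 0;-31 -26 0 0 0;-31 -26 0 0 0;-31 -26 0 0 0;-31 -26 0 0 0;-31 -26 0 0 0;-31 -26 0 0 0;-31 -26 0 0 0;-31 -26 0 0 0;-26 -24 0 0 0",
  squeeze=20,
)

```text
time_s: 1.43
tool_pos: [0.5438, 0.0409, 0.2224]
tool_rot: [-180.0, 0.0, 158.9]
force: [0.1, 1.0, -0.9]
grip_width: 0.0871
grasp_force: 0.0
```

Call:
arm_command(
  series="0 0 0 0.12 0;0 0 0 0.12 0;0 0 0 0.12 0;0 0 0 0.12 0;0 0 0 0.12 0;0 0 0 0.12 0;0 0 0 0.12 0;0 0 0 0.12 0;0 0 0 0.12 0;0 0 0 0.12 0;0 0 0 0.12 0;0 0 0 0.12 0;0 0 0 0.12 0;0 0 0 0.12 0;0 0 0 0.12 0;0 0 0 0.12 0;0 0 0 0.12 0;0 0 0 0.12 0;0 0 0 0.12 0;0 0 0 0.113 0",
)

```text
time_s: 3.1
tool_pos: [0.5427, 0.0437, 0.2221]
tool_rot: [-180.0, 0.0, 21.5]
force: [0.2, -0.2, -0.4]
grip_width: 0.0871
grasp_force: 0.0
```

```bash
cat >> h.py <<'E'
def to(P,o=None):
    "tool-frame shift in mm from the measured TCP to world point P"
    o=o or telemetry.get_obs(); Rm=R.from_euler("xyz",o["tool_rot"],degrees=True).as_matrix()
    return (Rm.T@(np.array(P)-o["tool_pos"])*1000).round(1)
E
python3 - <<'E'
from h import *
o=telemetry.get_obs(); print(o["time_s"],o["tool_pos"],o["tool_rot"],o["qpos"])
print("to Wa",to((.5428,.0425,.024)))
# knob triangulation
print("knob top/side planes",onplane("top",[(163.6,222)],.084),onplane("side",[(259,167.2)],.084))
E
```

```text
3.1 [0.54270169 0.04367253 0.222122  ] [-1.79990076e+02  4.61148479e-02  2.14831577e+01] [-37.495675     5.62183317  32.36055412  99.34314624  -3.09465195
  75.97053921 -73.02337179]
to Wa [ -0.2   1.2 198.1]
knob top/side planes [[0.49561619 0.28300447 0.084     ]] [[0.49849919 0.28086904 0.084     ]]
```

Call:
arm_command(
  series="0 1.2 20 0 0;0 0 35 0 0;0 0 35 0 0;0 0 35 0 0;0 0 30 0 0;0 0 22 0 0;0 0 14 0 0;0 0 7 0 0;0 0 0 0 0;0 0 0 0 0;0 0 0 0 255;0 0 0 0 255;0 0 0 0 255;0 0 0 0 255;0 0 0 0 255;0 0 0 0 255;0 0 0 0 255;0 0 0 0 255;0 0 0 0 255;0 0 0 0 255",
  squeeze=20,
)

```text
time_s: 4.77
tool_pos: [0.5435, 0.0426, 0.0245]
tool_rot: [180.0, -0.0, 21.8]
force: [-0.5, -0.6, -0.6]
grip_width: 0.0282
grasp_force: 0.0
```

Run:
```python
from h import *
o=telemetry.get_obs(); print(o["time_s"],o["tool_pos"],o["tool_rot"],o["grip_width"],o["grasp_force"],o["force"])
C=np.array([.5555,-.278]);a=np.radians(-23.2);u=np.array([np.cos(a),np.sin(a)]);v=np.array([-u[1],u[0]])
for n,w in(("W1",u),("W3",-u),("W2",v),("W4",-v)):
    P=C+.047*w; print(n,P.round(4),to((*P,.044)))
s=cams.read_camera("side"); cv2.imwrite("pics/s1.png",cv2.resize(s[150:290,180:360],None,fx=4,fy=4))
```

```text
4.7667 [0.54350122 0.0425871  0.02453847] [ 1.79999794e+02 -7.76890427e-04  2.18242225e+01] 0.02822878024909001 0.0 [-0.53263389 -0.60587242 -0.63999227]
W1 [ 0.5987 -0.2965] [-74.8 335.3 -19.5]
W3 [ 0.5123 -0.2595] [-141.3  268.8  -19.5]
W2 [ 0.574  -0.2348] [-74.8 268.9 -19.5]
W4 [ 0.537  -0.3212] [-141.3  335.3  -19.5]
```

View pics/s1.png

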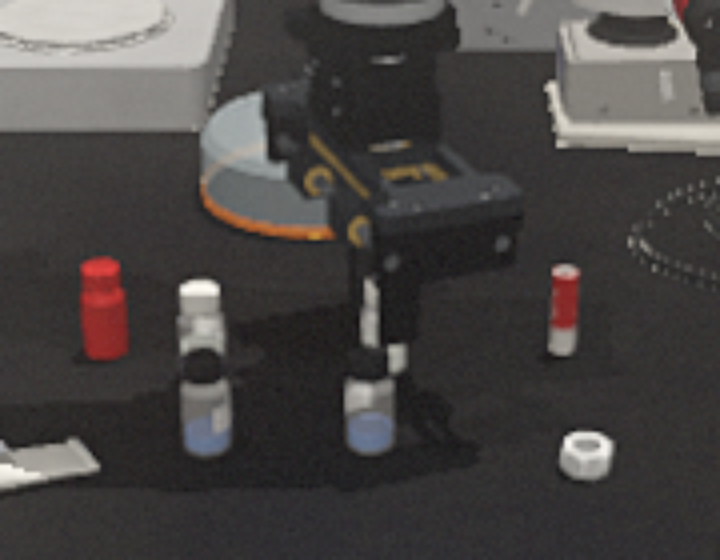

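The pads were still closing in that crop, around the right vial at about (375,310). Close fully, lift, carry to well 1 and hover.

Call:
arm_command(
  series="0 0 0 0 255;0 0 0 0 255;0 0 0 0 255;0 0 0 0 255;0 0 -10 0 255;0 0 -25 0 255;0 0 -30 0 255;0 0 -30 0 255;0 0 -15 0 255;0 0 0 0 255",
)

```text
time_s: 5.65
tool_pos: [0.5465, 0.0428, 0.1395]
tool_rot: [180.0, -0.5, 21.8]
force: [0.9, -0.2, 0.1]
grip_width: 0.0238
grasp_force: 20.0
```

Call:
arm_command(
  series="-3.7 16.8 0 0 255;-7.5 33.5 0 0 255;-7.5 33.5 0 0 255;-7.5 33.5 0 0 255;-7.5 33.5 0 0 255;-7.5 33.5 0 0 255;-7.5 33.5 0 0 255;-7.5 33.5 0 0 255;-7.5 33.5 0 0 255;-7.5 33.5 0 0 255;-3.7 16.8 0 0 255;0 0 0 0 255;0 0 15 0 255;0 0 25 0 255;0 0 15 0 255;0 0 5 0 255;0 0 0 0 255;0 0 0 0 255;0 0 0 0 255",
)

```text
time_s: 7.23
tool_pos: [0.5993, -0.2965, 0.0759]
tool_rot: [179.9, -0.1, 21.8]
force: [-0.3, 0.8, 0.3]
grip_width: 0.0235
grasp_force: 20.0
```

Run:
```python
from h import *
o=telemetry.get_obs(); print(o["time_s"],o["tool_pos"],o["tool_rot"],o["grip_width"],o["grasp_force"],o["force"])
print(to((.5987,-.2965,.0445)))
s=cams.read_camera("side"); t=cams.read_camera("top")
for i,z in ((1,.04),): print("well1 at deck side px",proj("side",[(.5987,-.2965,.04),(.5987,-.2965,o['tool_pos'][2]-.0245)]))
a=cv2.resize(s[220:390,210:350],None,fx=3.5,fy=3.5,interpolation=cv2.INTER_CUBIC); b=cv2.resize(t[140:250,350:430],None,fx=3.5,fy=3.5)
p=np.zeros((595,770,3),np.uint8); p[:a.shape[0],:490]=a; p[:b.shape[0],490:490+b.shape[1]]=b
cv2.imwrite("pics/s2.png",p)
```

```text
7.2333 [ 0.59932655 -0.29654295  0.07585763] [ 1.79925126e+02 -8.38089254e-02  2.18368845e+01] 0.023542204748491037 19.999978244304657 [-0.28218479  0.81715763  0.31108688]
[-0.6 -0.3 31.4]
well1 at deck side px [[309.95213452 329.29343618]
 [310.21415107 323.33645233]]
```

View pics/s2.png

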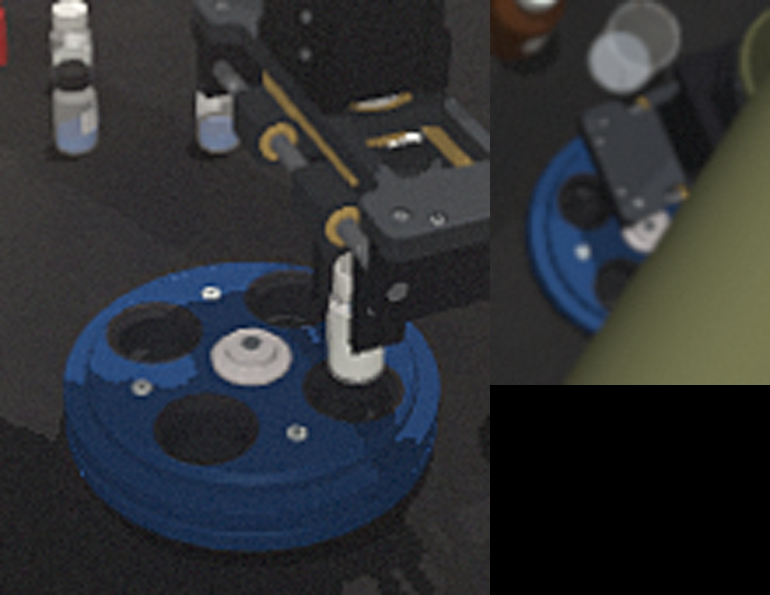

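Side view: the foot of the vial is centred about (355,363) in the crop and well 1 about (353,388). That lines it up to about 1 mm, so I trim and lower.

Call:
arm_command(
  series="-1.2 -0.5 5 0 255;0 0 8 0 255;0 0 8 0 255;0 0 6 0 255;0 0 4 0 255;0 0 0 0 255;0 0 0 0 255",
)

```text
time_s: 7.92
tool_pos: [0.5969, -0.296, 0.0443]
tool_rot: [-179.9, 0.0, 21.8]
force: [-4.4, 2.7, 8.3]
grip_width: 0.0238
grasp_force: 20.0
```

Run:
```python
from h import *
o=telemetry.get_obs(); print(o["time_s"],o["tool_pos"],o["tool_rot"],o["grip_width"],o["grasp_force"],o["force"])
```

```text
7.9167 [ 0.59688735 -0.29601635  0.04433034] [-1.79905566e+02  8.29824796e-03  2.18168128e+01] 0.02381654478977693 20.01725882291794 [-4.42131384  2.74502917  8.31926016]
```

Call:
arm_command(
  series="0 0 0 0 110;0 0 0 0 110;0 0 0 0 110;0 0 0 0 110;0 0 0 0 110;0 0 -10 0 110;0 0 -25 0 110;0 0 -35 0 110;0 0 -15 0 110;0 0 -5 0 110;0 0 0 0 110",
)

```text
time_s: 8.83
tool_pos: [0.5982, -0.2969, 0.1357]
tool_rot: [179.9, -0.2, 21.8]
force: [0.4, 0.2, -0.1]
grip_width: 0.0494
grasp_force: 0.0
```

Run:
```python
from h import *
o=telemetry.get_obs(); print(o["time_s"],o["tool_pos"],o["tool_rot"],o["grip_width"],o["force"])
print("to Wb hover",to((.4448,.0340,.024)))
s=cams.read_camera("side"); cv2.imwrite("pics/s3.png",cv2.resize(s[250:390,210:350],None,fx=4,fy=4,interpolation=cv2.INTER_CUBIC))
```

```text
8.8333 [ 0.59818501 -0.2969074   0.13565143] [ 1.79876313e+02 -1.59823894e-01  2.18203369e+01] 0.049381933564804505 [ 0.44946448  0.23303493 -0.14942948]
to Wb hover [ -19.7 -364.5  110.8]
```

View pics/s3.png

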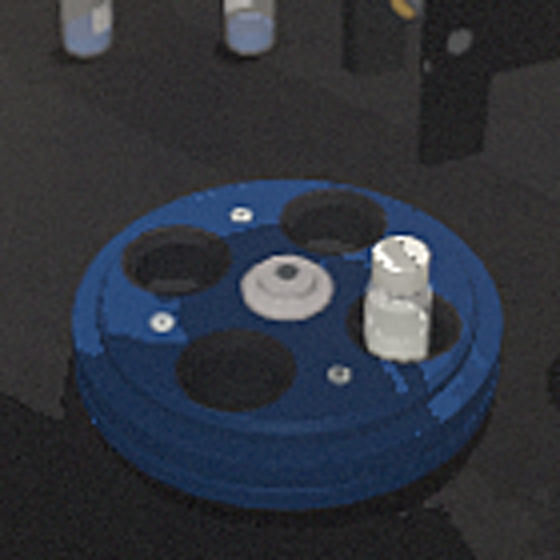

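Vial 1 stands upright in well 1, at (397,300) in the crop, with the well centred about (404,320). Next is the second white vial.

Call:
arm_command(
  series="-1 -18 0 0 110;-2 -36.5 0 0 110;-2 -36.5 0 0 110;-2 -36.5 0 0 110;-2 -36.5 0 0 110;-2 -36.5 0 0 110;-2 -36.5 0 0 110;-2 -36.5 0 0 110;-2 -36.5 0 0 110;-2 -36.5 0 0 110;-0.7 -18 0 0 110;0 0 0 0 110;0 0 20 0 110;0 0 35 0 110;0 0 20 0 110;0 0 0 0 110;0 0 0 0 110",
)

```text
time_s: 10.3
tool_pos: [0.442, 0.0335, 0.0572]
tool_rot: [180.0, 0.3, 21.8]
force: [1.1, 0.3, -0.1]
grip_width: 0.0494
grasp_force: 0.0
```

Run:
```python
from h import *
o=telemetry.get_obs(); print(o["time_s"],o["tool_pos"],o["tool_rot"],o["grip_width"],o["force"])
print("to Wb",to((.4450,.0340,.0245)))
```

```text
10.3 [0.44203438 0.03351966 0.05717268] [179.96794898   0.2523485   21.75726005] 0.04936180442517972 [ 1.06147956  0.33717916 -0.09450971]
to Wb [ 3.1  0.6 32.7]
```

Call:
arm_command(
  series="0 0 12 0 110;0 0 12 0 110;0 0 8 0 110;0 0 1 0 110;0 0 0 0 110;0 0 0 0 110",
)

```text
time_s: 10.8
tool_pos: [0.4442, 0.0347, 0.0264]
tool_rot: [180.0, -0.1, 21.8]
force: [0.5, -0.1, -0.2]
grip_width: 0.0495
grasp_force: 0.0
```

Run:
```python
from h import *
o=telemetry.get_obs(); print(o["time_s"],o["tool_pos"],o["tool_rot"],o["grip_width"],o["force"])
print("to Wb",to((.4450,.0340,.0245)))
```

```text
10.8 [0.44423852 0.03471259 0.02639213] [ 1.79990599e+02 -7.90107139e-02  2.18063308e+01] 0.049495835695360216 [ 0.54776124 -0.0907149  -0.22604797]
to Wb [0.4 0.9 1.9]
```

Call:
arm_command(
  series="0.4 0.5 1.5 0 255;0 0 0 0 255;0 0 0 0 255;0 0 0 0 255;0 0 0 0 255;0 0 0 0 255;0 0 0 0 255;0 0 0 0 255;0 0 -10 0 255;0 0 -25 0 255;0 0 -30 0 255;0 0 -25 0 255;0 0 -10 0 255;0 0 0 0 255",
)

```text
time_s: 11.97
tool_pos: [0.446, 0.0349, 0.1269]
tool_rot: [-180.0, -0.3, 21.8]
force: [0.0, -0.3, 0.0]
grip_width: 0.0237
grasp_force: 20.0
```

Call:
arm_command(
  series="-2.5 16.6 0 0 255;-5.1 33.1 0 0 255;-5.1 33.1 0 0 255;-5.1 33.1 0 0 255;-5.1 33.1 0 0 255;-5.1 33.1 0 0 255;-5.1 33.1 0 0 255;-5.1 33.1 0 0 255;-5.1 33.1 0 0 255;-2.5 16.5 0 0 255;0 0 0 0 255;0 0 15 0 255;0 0 20 0 255;0 0 10 0 255;0 0 0 0 255;0 0 0 0 255;0 0 0 0 255",
)

```text
time_s: 13.38
tool_pos: [0.5125, -0.259, 0.0795]
tool_rot: [180.0, -0.0, 21.8]
force: [0.3, -0.0, -1.2]
grip_width: 0.024
grasp_force: 20.0
```

Run:
```python
from h import *
o=telemetry.get_obs(); print(o["time_s"],o["tool_pos"],o["tool_rot"],o["grip_width"],o["grasp_force"],o["force"])
print("to W3",to((.5128,-.260,.0445)))
s=cams.read_camera("side"); cv2.imwrite("pics/s4.png",cv2.resize(s[250:390,210:350],None,fx=4,fy=4,interpolation=cv2.INTER_CUBIC))
f=proj("side",[(*o["tool_pos"][:2],o["tool_pos"][2]-.025),(.5128,-.260,.040)]); print((f-[210,250])*4)
```

```text
13.3833 [ 0.51253096 -0.25900623  0.07951762] [ 1.79981796e+02 -2.49954351e-02  2.18423551e+01] 0.024001932500258505 19.96449440717697 [ 0.25197767 -0.04750026 -1.24552083]
to W3 [-0.1  1.  35. ]
[[172.17240469 223.09724429]
 [173.75458188 254.51701895]]
```

View pics/s4.png

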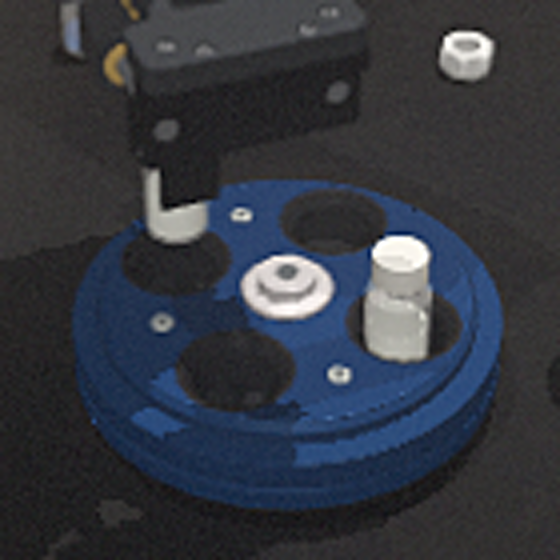

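Side view: the foot is at (177,221) in the crop and the well 3 mouth at (176,260), so it's aligned. Lower and release.

Call:
arm_command(
  series="0 1 6 0 255;0 0 10 0 255;0 0 8 0 255;0 0 6 0 255;0 0 4 0 255;0 0 0.5 0 255;0 0 0 0 255;0 0 0 0 255",
)

```text
time_s: 14.1
tool_pos: [0.5125, -0.2601, 0.0443]
tool_rot: [-180.0, 0.0, 21.8]
force: [0.7, 0.4, -0.5]
grip_width: 0.0237
grasp_force: 20.0
```

Call:
arm_command(
  series="0 0 0 0 110;0 0 0 0 110;0 0 0 0 110;0 0 0 0 110;0 0 0 0 110;0 0 -10 0 110;0 0 -25 0 110;0 0 -35 0 110;0 0 -15 0 110;0 0 -5 0 110;0 0 0 0 110",
)

```text
time_s: 15.02
tool_pos: [0.5136, -0.2605, 0.1364]
tool_rot: [179.9, -0.2, 21.8]
force: [-0.3, -0.9, -0.5]
grip_width: 0.0497
grasp_force: 0.0
```

Run:
```python
from h import *
o=telemetry.get_obs(); print(o["time_s"],o["tool_pos"],o["tool_rot"],o["grip_width"],o["grasp_force"],o["force"])
print("to Ba",to((.5360,-.036,.0245)),"Bb",to((.456,-.039,.0245)))
```

```text
15.0167 [ 0.51362019 -0.26050957  0.13640267] [ 1.79905893e+02 -1.78485835e-01  2.18239584e+01] 0.04972602307683036 0.0 [-0.32597305 -0.90015771 -0.47118111]
to Ba [ 103.9 -200.3  111.9] Bb [  28.5 -227.2  111.6]
```

Call:
arm_command(
  series="8.7 -16.7 0 0 110;17.3 -33.4 0 0 110;17.3 -33.4 0 0 110;17.3 -33.4 0 0 110;17.3 -33.4 0 0 110;17.3 -33.4 0 0 110;8.7 -16.6 0 0 110;0 0 0 0 110;0 0 20 0 110;0 0 35 0 110;0 0 20 0 110;0 0 15 0 110;0 0 12 0 110;0 0 8 0 110;0 0 1 0 110;0 0 0 0 110;0 0 0 0 110;0 0 0 0 110",
)

```text
time_s: 16.52
tool_pos: [0.5355, -0.0356, 0.0246]
tool_rot: [180.0, -0.1, 21.8]
force: [0.9, 0.1, -0.1]
grip_width: 0.0496
grasp_force: 0.0
```

Run:
```python
from h import *
o=telemetry.get_obs(); print(o["time_s"],o["tool_pos"],o["tool_rot"],o["grip_width"],o["force"])
print("to Ba",to((.5360,-.036,.0245)))
s=cams.read_camera("side"); cv2.imwrite("pics/s5.png",cv2.resize(s[190:380,200:350],None,fx=3,fy=3,interpolation=cv2.INTER_CUBIC))
```

```text
16.5167 [ 0.53554047 -0.03558754  0.02458595] [ 1.79978096e+02 -1.16490412e-01  2.18141891e+01] 0.049559532253155215 [ 0.91858241  0.13195204 -0.12532073]
to Ba [0.3 0.6 0.1]
```

View pics/s5.png

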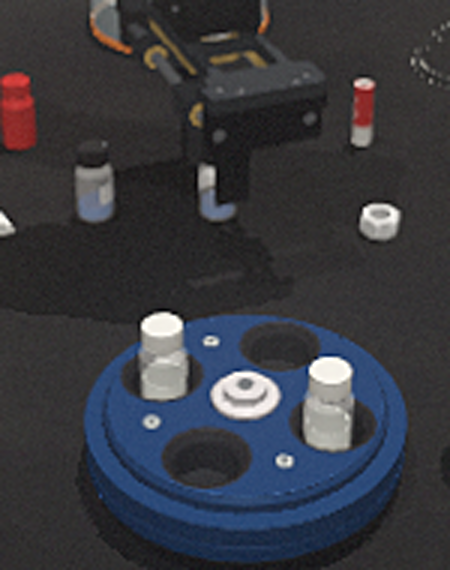

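Both white vials are seated opposite each other, at (163,360) and (328,410) in the crop, and the gripper is around black vial a. Grip it and carry to well 4.

Call:
arm_command(
  series="0.2 0.4 0 0 255;0 0 0 0 255;0 0 0 0 255;0 0 0 0 255;0 0 0 0 255;0 0 0 0 255;0 0 0 0 255;0 0 0 0 255;0 0 -10 0 255;0 0 -25 0 255;0 0 -30 0 255;0 0 -30 0 255;0 0 -15 0 255;0 0 0 0 255",
)

```text
time_s: 17.73
tool_pos: [0.5378, -0.0361, 0.1382]
tool_rot: [179.9, -0.4, 21.8]
force: [0.9, -0.1, 0.9]
grip_width: 0.0239
grasp_force: 20.0
```

Call:
arm_command(
  series="-6.5 16.6 0 0 255;-13 33.2 0 0 255;-13 33.2 0 0 255;-13 33.2 0 0 255;-13 33.2 0 0 255;-13 33.2 0 0 255;-13 33.2 0 0 255;-13 33.2 0 0 255;-6.7 16.7 0 0 255;0 0 0 0 255;0 0 15 0 255;0 0 25 0 255;0 0 13 0 255;0 0 0 0 255;0 0 0 0 255;0 0 0 0 255",
)

```text
time_s: 19.07
tool_pos: [0.5375, -0.3212, 0.0814]
tool_rot: [180.0, -0.0, 21.8]
force: [0.2, -0.1, 0.6]
grip_width: 0.0235
grasp_force: 20.0
```

Run:
```python
from h import *
o=telemetry.get_obs(); print(o["time_s"],o["tool_pos"],o["tool_rot"],o["grip_width"],o["grasp_force"],o["force"])
print("to W4",to((.5375,-.3215,.0445)))
s=cams.read_camera("side"); cv2.imwrite("pics/s6.png",cv2.resize(s[250:390,210:350],None,fx=4,fy=4,interpolation=cv2.INTER_CUBIC))
f=proj("side",[(*o["tool_pos"][:2],o["tool_pos"][2]-.0247),(.5375,-.3215,.040)]); print((f-[210,250])*4)
```

```text
19.0667 [ 0.53751707 -0.32115173  0.08139779] [ 1.79959829e+02 -4.06258059e-02  2.18494058e+01] 0.02353274038565348 19.959835410118103 [ 0.22152019 -0.07143077  0.57023035]
to W4 [-0.2  0.3 36.9]
[[232.89194725 326.94961502]
 [233.36214752 363.36515373]]
```

View pics/s6.png

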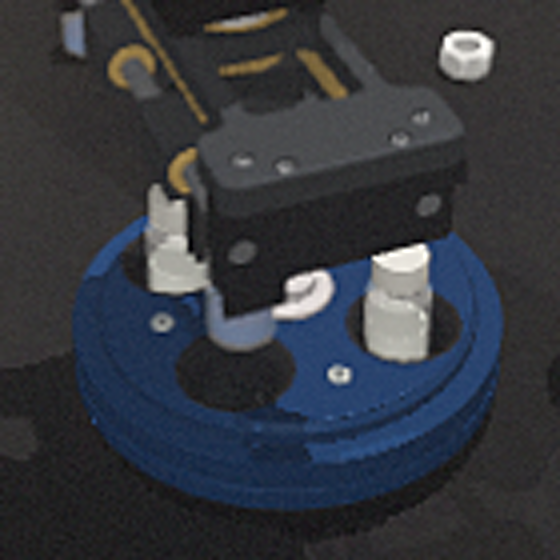

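Side view: the foot is at (241,326) in the crop and the well 4 mouth at (236,369). That is about 2 mm too far in +x, so I trim and lower.

Call:
arm_command(
  series="-1.7 -0.5 6 0 255;0 0 10 0 255;0 0 9 0 255;0 0 7 0 255;0 0 4 0 255;0 0 0.5 0 255;0 0 0 0 255;0 0 0 0 255",
)

```text
time_s: 19.78
tool_pos: [0.5351, -0.3214, 0.0438]
tool_rot: [-180.0, 0.0, 21.8]
force: [-0.4, 0.3, -1.1]
grip_width: 0.0238
grasp_force: 20.0
```

Call:
arm_command(
  series="0 0 0 0 110;0 0 0 0 110;0 0 0 0 110;0 0 0 0 110;0 0 0 0 110;0 0 -10 0 110;0 0 -25 0 110;0 0 -35 0 110;0 0 -15 0 110;0 0 -5 0 110;0 0 0 0 110",
)

```text
time_s: 20.7
tool_pos: [0.5361, -0.3219, 0.136]
tool_rot: [179.9, -0.2, 21.8]
force: [0.1, 0.3, -0.3]
grip_width: 0.0498
grasp_force: 0.0
```

Run:
```python
from h import *
o=telemetry.get_obs(); print(o["time_s"],o["tool_pos"],o["tool_rot"],o["grip_width"],o["grasp_force"],o["force"])
print("Bb",to((.456,-.039,.0245)))
```

```text
20.7 [ 0.53610775 -0.32194517  0.13601578] [ 1.79881973e+02 -1.57515384e-01  2.18203888e+01] 0.04982680502061625 0.0 [ 0.06729702  0.28927658 -0.27335412]
Bb [  30.5 -292.7  111. ]
```

Call:
arm_command(
  series="1.9 -18.3 0 0 110;3.8 -36.6 0 0 110;3.8 -36.6 0 0 110;3.8 -36.6 0 0 110;3.8 -36.6 0 0 110;3.8 -36.6 0 0 110;3.8 -36.6 0 0 110;3.8 -36.6 0 0 110;1.9 -18.2 0 0 110;0 0 0 0 110;0 0 20 0 110;0 0 35 0 110;0 0 20 0 110;0 0 15 0 110;0 0 12 0 110;0 0 8 0 110;0 0 0.5 0 110;0 0 0 0 110;0 0 0 0 110;0 0 0 0 110",
)

```text
time_s: 22.37
tool_pos: [0.4553, -0.0384, 0.0243]
tool_rot: [180.0, -0.1, 21.8]
force: [0.6, 0.1, -0.4]
grip_width: 0.0492
grasp_force: 0.0
```

Run:
```python
from h import *
o=telemetry.get_obs(); print(o["time_s"],o["tool_pos"],o["tool_rot"],o["grip_width"],o["force"])
print("to Bb",to((.456,-.039,.0245)))
print("lift->W2 from here",to((.5745,-.235,.08)))
```

```text
22.3667 [ 0.45531281 -0.0384026   0.02426757] [ 1.79989268e+02 -8.59431349e-02  2.18163681e+01] 0.04918598448511268 [ 0.62788378  0.07764632 -0.38487674]
to Bb [ 0.4  0.8 -0.2]
lift->W2 from here [ 37.7 226.8 -55.6]
```

Call:
arm_command(
  series="0.3 0.5 0 0 255;0 0 0 0 255;0 0 0 0 255;0 0 0 0 255;0 0 0 0 255;0 0 0 0 255;0 0 0 0 255;0 0 0 0 255;0 0 -10 0 255;0 0 -25 0 255;0 0 -30 0 255;0 0 -30 0 255;0 0 -15 0 255;0 0 0 0 255",
)

```text
time_s: 23.53
tool_pos: [0.4579, -0.0388, 0.1378]
tool_rot: [179.9, -0.4, 21.8]
force: [0.9, 0.4, 0.5]
grip_width: 0.0241
grasp_force: 20.0
```

Call:
arm_command(
  series="3.1 18.8 0 0 255;6.2 37.7 0 0 255;6.2 37.7 0 0 255;6.2 37.7 0 0 255;6.2 37.7 0 0 255;6.2 37.7 0 0 255;3.1 18.8 0 0 255;0 0 0 0 255;0 0 15 0 255;0 0 25 0 255;0 0 13 0 255;0 0 0 0 255;0 0 0 0 255;0 0 0 0 255",
)

```text
time_s: 24.7
tool_pos: [0.5741, -0.2347, 0.0815]
tool_rot: [180.0, -0.0, 21.8]
force: [0.4, -1.2, -0.2]
grip_width: 0.0234
grasp_force: 20.0
```

Run:
```python
from h import *
o=telemetry.get_obs(); print(o["time_s"],o["tool_pos"],o["tool_rot"],o["grip_width"],o["grasp_force"],o["force"])
print("to W2",to((.5745,-.235,.0445)))
s=cams.read_camera("side"); cv2.imwrite("pics/s7.png",cv2.resize(s[250:390,210:350],None,fx=4,fy=4,interpolation=cv2.INTER_CUBIC))
f=proj("side",[(*o["tool_pos"][:2],o["tool_pos"][2]-.0245),(.5745,-.235,.040)]); print((f-[210,250])*4)
```

```text
24.7 [ 0.57407766 -0.23470748  0.08147339] [ 1.79966910e+02 -4.95281842e-02  2.18376743e+01] 0.02344858294857373 19.996864199638367 [ 0.37638845 -1.19061477 -0.19557116]
to W2 [ 0.3  0.4 37. ]
[[330.35332638 180.54035605]
 [330.79656437 215.30642632]]
```

View pics/s7.png

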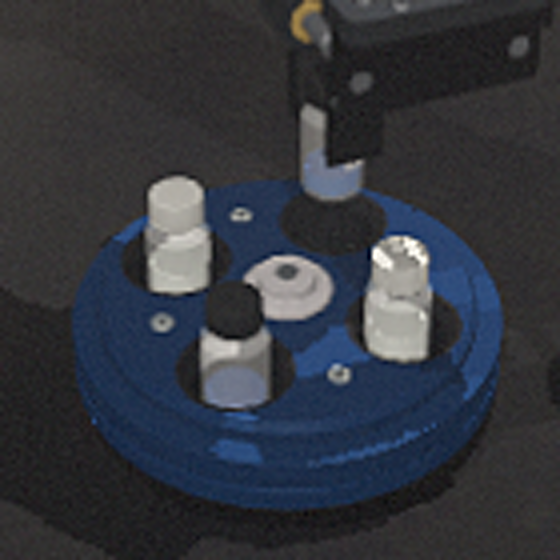

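Side view: the foot at (332,178) in the crop lines up with the well 2 mouth at (333,222). Lower and release.

Call:
arm_command(
  series="0 0.8 6 0 255;0 0 10 0 255;0 0 9 0 255;0 0 7 0 255;0 0 4 0 255;0 0 0.7 0 255;0 0 0 0 255;0 0 0 0 255",
)

```text
time_s: 25.42
tool_pos: [0.5736, -0.2354, 0.0437]
tool_rot: [-179.9, 0.0, 21.8]
force: [-1.8, 1.6, 3.1]
grip_width: 0.0234
grasp_force: 20.0
```

Call:
arm_command(
  series="0 0 0 0 110;0 0 0 0 110;0 0 0 0 110;0 0 0 0 110;0 0 0 0 110;0 0 -10 0 110;0 0 -25 0 110;0 0 -35 0 110;0 0 -15 0 110;0 0 -5 0 110;0 0 0 0 110",
)

```text
time_s: 26.33
tool_pos: [0.5749, -0.236, 0.1358]
tool_rot: [179.9, -0.2, 21.8]
force: [0.1, -0.5, -0.2]
grip_width: 0.0492
grasp_force: 0.0
```

Run:
```python
from h import *
o=telemetry.get_obs(); print(o["time_s"],o["tool_pos"],o["tool_rot"],o["grip_width"],o["force"],o["qpos"])
print("knob",to((.4972,.282,.062)))
```

```text
26.3333 [ 0.57493726 -0.23596734  0.13578315] [ 1.79907118e+02 -1.72953122e-01  2.18189017e+01] 0.049198652021598996 [ 0.0624817  -0.49739673 -0.20253425] [-17.71711883  22.97397363  47.42940916  95.32946064 -17.95431168
  69.43493586 -34.39490736]
knob [ 120.1 -509.9   73.3]
```

Call:
arm_command(
  series="4.3 -18.2 0 0 50;8.6 -36.4 0 0 50;8.6 -36.4 0 0 50;8.6 -36.4 0 0 50;8.6 -36.4 0 0 50;8.6 -36.4 0 0 50;8.6 -36.4 0 0 50;8.6 -36.4 0 0 50;8.6 -36.4 0 0 50;8.6 -36.4 0 0 50;8.6 -36.4 0 0 50;8.6 -36.4 0 0 50;8.6 -36.4 0 0 50;8.6 -36.4 0 0 50;4.3 -18.2 0 0 50;0 0 20 0 50;0 0 10 0 50;0 0 0 0 50;0 0 0 0 50",
)

```text
time_s: 27.92
tool_pos: [0.4956, 0.2804, 0.1024]
tool_rot: [179.9, 0.2, 21.7]
force: [0.5, -0.7, 0.7]
grip_width: 0.0699
grasp_force: 0.0
```

Run:
```python
from h import *
o=telemetry.get_obs(); print(o["time_s"],o["tool_pos"],o["tool_rot"],o["grip_width"],o["force"],o["qpos"])
print("knob",to((.4972,.282,.058)))
s=cams.read_camera("side"); t=cams.read_camera("top")
a=cv2.resize(s[110:220,210:310],None,fx=4,fy=4,interpolation=cv2.INTER_CUBIC); b=cv2.resize(t[170:280,110:210],None,fx=4,fy=4)
cv2.imwrite("pics/s8.png",np.hstack([a,b])); cv2.imwrite("pics/s8full.png",s)
```

```text
27.9167 [0.49561536 0.28037448 0.10241166] [179.91003506   0.18571764  21.71300287] 0.06987747573586015 [ 0.46892057 -0.69390258  0.67166358] [-61.13003667  15.47488588  33.43031643 104.03967169  -9.38236325
  63.45756301 -92.70039043]
knob [ 2.2 -1.  44.4]
```

View pics/s8.png

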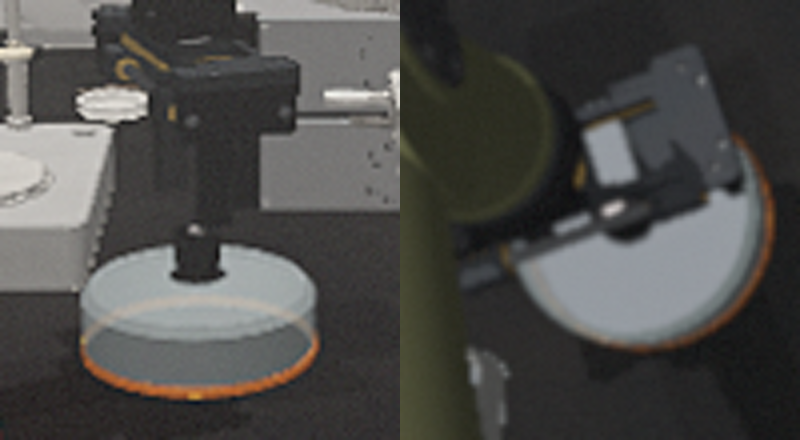

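The knob at (198,255) in the left crop is straight below the open fingers. Lower and grip.

Call:
arm_command(
  series="0.7 -0.3 8 0 50;0 0 12 0 50;0 0 12 0 50;0 0 8 0 50;0 0 3 0 50;0 0 0 0 50;0 0 0 0 50;0 0 0 0 50",
  squeeze=40,
)

```text
time_s: 28.68
tool_pos: [0.4972, 0.283, 0.0613]
tool_rot: [-180.0, -0.0, 21.8]
force: [0.5, -1.2, -0.2]
grip_width: 0.0701
grasp_force: 0.0
```

Run:
```python
from h import *
o=telemetry.get_obs(); print(o["time_s"],o["tool_pos"],o["tool_rot"],o["grip_width"],o["force"])
print("knob",to((.4972,.282,.058)))
```

```text
28.6833 [0.49724837 0.28300332 0.06126049] [-1.79993649e+02 -4.70046144e-02  2.18176831e+01] 0.07008667223811996 [ 0.48211669 -1.20667257 -0.16374309]
knob [-0.4  0.9  3.3]
```

Call:
arm_command(
  series="0 0.5 1.5 0 50;0 0 1.5 0 50;0 0 0 0 50;0 0 0 0 255;0 0 0 0 255;0 0 0 0 255;0 0 0 0 255;0 0 0 0 255;0 0 0 0 255;0 0 0 0 255;0 0 0 0 255;0 0 0 0 255;0 0 0 0 255;0 0 0 0 255;0 0 0 0 255;0 0 0 0 255;0 0 0 0 255",
  squeeze=40,
)

```text
time_s: 30.1
tool_pos: [0.497, 0.2826, 0.0579]
tool_rot: [-180.0, -0.0, 21.8]
force: [-0.4, 1.3, 0.1]
grip_width: 0.0293
grasp_force: 40.0
```

Call:
arm_command(
  series="0 0 -3 0 255;0 0 -10 0 255;0 0 -20 0 255;0 0 -25 0 255;0 0 -25 0 255;0 0 -15 0 255;0 0 -5 0 255;0 0 0 0 255;0 0 0 0 255",
)

```text
time_s: 30.85
tool_pos: [0.4966, 0.2819, 0.1603]
tool_rot: [180.0, 0.1, 21.8]
force: [-0.5, 0.2, -3.6]
grip_width: 0.0291
grasp_force: 40.0
```

Run:
```python
from h import *
o=telemetry.get_obs(); print(o["time_s"],o["tool_pos"],o["tool_rot"],o["grip_width"],o["grasp_force"],o["force"])
print("rotor",to((.556,-.2785,.09)))
```

```text
30.85 [0.49663199 0.28192589 0.1603054 ] [1.79985428e+02 5.07413817e-02 2.18085027e+01] 0.02908511823449979 39.99987996183336 [-0.54418914  0.2397295  -3.61729492]
rotor [-153.   542.4   70.6]
```

Call:
arm_command(
  series="-4.2 15 0 0 255;-8.5 30.1 0 0 255;-8.5 30.1 0 0 255;-8.5 30.1 0 0 255;-8.5 30.1 0 0 255;-8.5 30.1 0 0 255;-8.5 30.1 0 0 255;-8.5 30.1 0 0 255;-8.5 30.1 0 0 255;-8.5 30.1 0 0 255;-8.5 30.1 0 0 255;-8.5 30.1 0 0 255;-8.5 30.1 0 0 255;-8.5 30.1 0 0 255;-8.5 30.1 0 0 255;-8.5 30.1 0 0 255;-8.5 30.1 0 0 255;-8.5 30.1 0 0 255;-4.2 15 0 0 255;0 0 0 0 255",
)

```text
time_s: 32.52
tool_pos: [0.5532, -0.2837, 0.1596]
tool_rot: [179.9, 0.3, 21.4]
force: [0.0, -0.2, -3.2]
grip_width: 0.0293
grasp_force: 40.0
```

Call:
arm_command(
  series="0 0 0 0 255;0 0 5 0 255;0 0 10 0 255;0 0 3 0 255;0 0 0 0 255;0 0 0 0 255;0 0 0 0 255",
)

```text
time_s: 33.1
tool_pos: [0.5567, -0.2769, 0.143]
tool_rot: [180.0, -0.0, 21.9]
force: [0.3, 0.1, -3.4]
grip_width: 0.0291
grasp_force: 40.0
```

Run:
```python
from h import *
o=telemetry.get_obs(); print(o["time_s"],o["tool_pos"],o["tool_rot"],o["grip_width"],o["grasp_force"],o["force"])
print("rotor",to((.556,-.2785,.09)))
s=cams.read_camera("side"); cv2.imwrite("pics/s9raw.png",s); cv2.imwrite("pics/s9.png",cv2.resize(s[240:390,205:360],None,fx=4,fy=4,interpolation=cv2.INTER_CUBIC))
```

```text
33.1 [ 0.55667612 -0.27688058  0.14298481] [ 1.79998930e+02 -2.09476766e-02  2.18667057e+01] 0.02908679976127389 40.000121304765344 [ 0.28349289  0.05528206 -3.40228259]
rotor [-1.2  1.3 53. ]
```

View pics/s9.png

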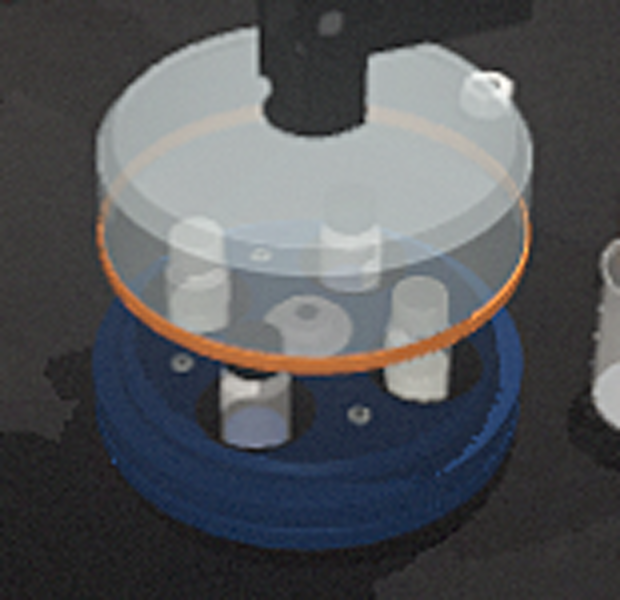

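The lid hangs level over the rotor with the vials clear below. The orange rim spans x 97–532 and the rotor x 92–523 in the crop, so a small offset remains. I'll measure it.

Run:
```python
from h import *
s=cv2.imread("pics/s9raw.png"); s0=cv2.imread("pics/side0.png")
a=np.linspace(0,2*np.pi,120,endpoint=False); circ=lambda c,r,z: np.c_[c[0]+r*np.cos(a),c[1]+r*np.sin(a),np.full(120,z)]
el=lambda p: cv2.fitEllipse(np.float32(p).reshape(-1,1,2))
h=cv2.cvtColor(s,cv2.COLOR_BGR2HSV); m=((h[...,0]>5)&(h[...,0]<22)&(h[...,1]>140)&(h[...,2]>90)); m[:240]=0;m[345:]=0;m[:,:225]=0;m[:,342:]=0
# front half of band: lowest orange pixel of each column = lower front edge
pts=np.array([(x,np.where(m[:,x])[0].max()+.5) for x in range(225,342) if m[:,x].any()])
pts=pts[pts[:,1]>298]
P=onplane("side",pts,.085); 
from scipy.optimize import least_squares
f=least_squares(lambda q:np.hypot(P[:,0]-q[0],P[:,1]-q[1])-.078,[.556,-.278],loss="soft_l1",f_scale=.001); print("lid centre side",f.x,np.abs(f.fun).mean(),len(P))
# rotor outer silhouette lower-front edge at bench (z=0) in the first picture, and rim of hub
h0=cv2.cvtColor(s0,cv2.COLOR_BGR2HSV); b=((h0[...,0]>100)&(h0[...,0]<125)&(h0[...,1]>120)&(s0[...,0]>50)); b[:285]=0;b[385:]=0;b[:,:220]=0;b[:,345:]=0
xs=[x for x in range(220,345) if b[:,x].any()]; print("rotor cols",xs[0],xs[-1])
c=proj("side",circ((.556,-.2785),.082,.032)); print("pred rotor cols",c[:,0].min(),c[:,0].max())
c=proj("side",circ((.556,-.2785),.017,.049)); print("pred hub ellipse",el(c)[:2])
hm=np.zeros(b.shape,np.uint8); hm[305:335,262:302]=(s0.min(2)>110)[305:335,262:302]
q=max(cv2.findContours(hm,cv2.RETR_EXTERNAL,cv2.CHAIN_APPROX_NONE)[0],key=cv2.contourArea); print("hub",cv2.fitEllipse(q)[:2])
for g in((.5993,-.297),(.5128,-.26),(.5745,-.235),(.5375,-.3215)): print(el(proj("side",circ(g,.0175,.04)))[0])
```

```text
lid centre side [ 0.55839814 -0.27789918] 0.000515277644025119 109
rotor cols 228 335
pred rotor cols 227.31753264874973 335.02577358148545
pred hub ellipse ((281.21527099609375, 316.9327087402344), (14.435070991516113, 22.518156051635742))
hub ((281.27838134765625, 321.45074462890625), (15.189827919006348, 22.32655143737793))
(310.3830871582031, 329.6912536621094)
(253.43011474609375, 313.7831115722656)
(292.70166015625, 303.96795654296875)
(268.3357238769531, 341.032958984375)
```

Call:
arm_command(
  series="-2.5 0.7 4 0 255;0 0 8 0 255;0 0 10 0 255;0 0 10 0 255;0 0 6 0 255;0 0 3 0 255;0 0 0 0 255;0 0 0 0 255;0 0 0 0 255",
)

```text
time_s: 33.9
tool_pos: [0.5547, -0.2792, 0.1022]
tool_rot: [180.0, -0.0, 21.8]
force: [-0.0, 0.3, -2.9]
grip_width: 0.0286
grasp_force: 40.0
```

Run:
```python
from h import *
o=telemetry.get_obs(); print(o["time_s"],o["tool_pos"],o["tool_rot"],o["force"],o["wrist_torque"])
s=cams.read_camera("side"); cv2.imwrite("pics/s10.png",cv2.resize(s[240:390,205:360],None,fx=4,fy=4,interpolation=cv2.INTER_CUBIC))
```

```text
33.9 [ 0.55467878 -0.27919807  0.10224933] [ 1.79966292e+02 -3.05772581e-02  2.18133742e+01] [-0.01154894  0.29465532 -2.87081026] [-0.05891152  0.10310069  0.01918771]
```

View pics/s10.png

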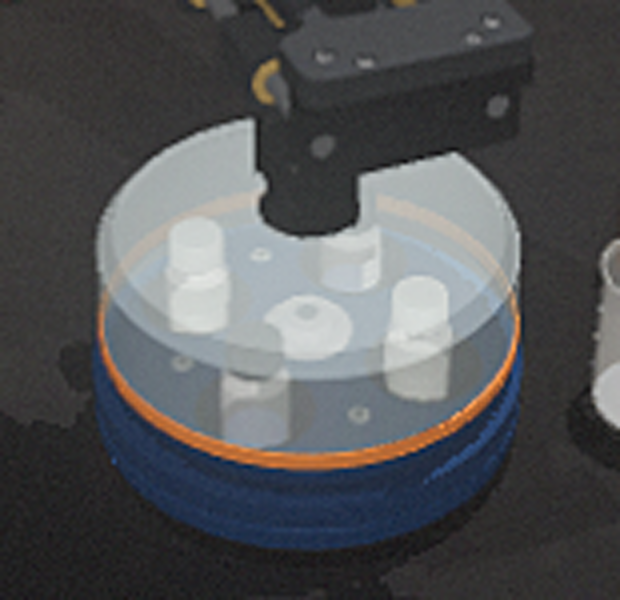

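The band (97–522) is centred over the rotor (92–523), about 12 mm above the ledge. Ease it down.

Call:
arm_command(
  series="0 0 2 0 255;0 0 2 0 255;0 0 2 0 255;0 0 2 0 255;0 0 2 0 255;0 0 1.5 0 255;0 0 0 0 255;0 0 0 0 255",
)

```text
time_s: 34.62
tool_pos: [0.5543, -0.2789, 0.0902]
tool_rot: [-180.0, 0.0, 21.8]
force: [-0.2, 0.0, -2.8]
grip_width: 0.029
grasp_force: 40.0
```

Run:
```python
from h import *
o=telemetry.get_obs(); print(o["time_s"],o["tool_pos"],o["tool_rot"],o["force"],o["wrist_torque"])
```

```text
34.6167 [ 0.55432359 -0.27891826  0.09024856] [-1.79994088e+02  4.05160100e-03  2.18159172e+01] [-0.17843251  0.03549449 -2.78195853] [-0.09590553  0.17534669 -0.03863256]
```

Call:
arm_command(
  series="0 0 0.6 0 255;0 0 0 0 255;0 0 0 0 255;0 0 0 0 100;0 0 0 0 100;0 0 0 0 100;0 0 0 0 100;0 0 0 0 100;0 0 -8 0 100;0 0 -20 0 100;0 0 -35 0 100;0 0 -35 0 100;0 0 -15 0 100;0 0 0 0 100",
)

```text
time_s: 35.78
tool_pos: [0.5565, -0.2807, 0.2082]
tool_rot: [179.7, -0.4, 21.8]
force: [-0.4, -0.8, 0.0]
grip_width: 0.0528
grasp_force: 0.0
```

Call:
arm_command(
  series="0 -15 0 0 100;0 -30 0 0 100;0 -35 0 0 100;0 -35 0 0 100;0 -35 0 0 100;0 -35 0 0 100;0 -35 0 0 100;0 -35 0 0 100;0 -35 0 0 100;0 -15 0 0 100;0 0 0 0 100;0 0 0 0 100",
)

```text
time_s: 36.78
tool_pos: [0.4407, 0.0045, 0.2026]
tool_rot: [180.0, 0.0, 21.9]
force: [-0.3, -0.6, -0.2]
grip_width: 0.0529
grasp_force: 0.0
```

Run:
```python
from h import *
o=telemetry.get_obs(); print(o["time_s"],o["tool_pos"],o["force"],o["grip_width"])
s=cams.read_camera("side"); t=cams.read_camera("top")
a=cv2.resize(s[220:380,210:390],None,fx=2.5,fy=2.5,interpolation=cv2.INTER_CUBIC); b=cv2.resize(t[125:253,330:450],None,fx=2.5,fy=2.5,interpolation=cv2.INTER_CUBIC)
p=np.zeros((400,750,3),np.uint8);p[:,:450]=a;p[:320,450:]=b
cv2.imwrite("pics/s11.png",p)
```

```text
36.7833 [0.44067472 0.00452271 0.20256838] [-0.30561196 -0.57661959 -0.21867598] 0.05291497208964724
```

View pics/s11.png

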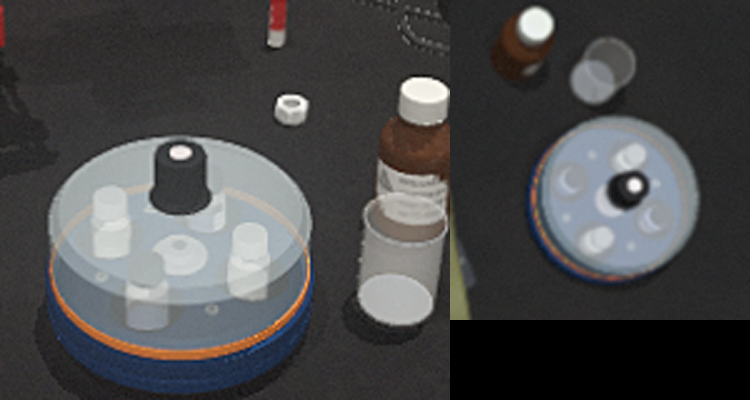

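The lid sits level: the band is evenly round the rotor at (180,350) in the left crop. All four vials stand upright with white opposite white and black opposite black. The bottle, battery and nut have not moved, and the gripper is clear.

```bash
python3 -c "
from cell import env; print(env.sign_off())"
```

```text
the job is handed in; nothing more can be done
None
```

I handed the job in at about 37 s: all four vials stand in the rotor wells with like caps opposite each other, the lid is level on the rim, and the bottle, battery and nut look unmoved in the last pictures; the hand-in returned no verdict.

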